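# Open both doors of the column cabinet

## Robot

A 7-joint arm with a two-finger parallel gripper is mounted at the origin on the work surface. World frame = base frame: x ahead of the robot, y to its left, z up, the work surface at z = 0. Lengths are in m, angles in rad, forces in N, time in s.
With the tool pointing down it reaches from about 0.4 to 0.9 m from the base axis. Payload 5.6 kg.
Tool frame: the origin (TCP) lies on the centre line of the jaws, within the pads' length; the fingertips stand 19 mm ahead of it and the grasp point (between the pads) is the TCP; z points along the fingers, y is the line along which they close (so a half turn about z gives the same grasp; the last joint's range is limited). The gripper opens to 92 mm and grips with 3 to 60 N. Pads are 20 mm wide; open, the fingers measure 128 mm over their backs; the gripper's body (75 mm by 189 mm) begins 69 mm behind the grasp point.
Start: joints at [1.17, 0.468, -0.012, 1.603, 0.006, 1.071, -0.056], TCP at [0.228, -0.609, 0.234] pointing down, gripper open.
Joint ranges: [-2.53, 2.53], [-0.31, 2.02], [-1.57, 1.55], [0.28, 2.44], [-1.29, 4.43], [0.15, 1.84], [-2.92, 2.92]. Speed limits (rad/s): [2.57, 2.57, 3.14, 3.14, 3.14, 3.14, 3.14].

## Interface

Orientations are given as a unit quaternion [w, x, y, z].
In Python, from bench import * gives the robot as it stands.
- The arm moves only by the tool play_rows, never from a script. Its argument "increments" is text: rows parted by semicolons, each of 5 numbers parted by spaces: the shift along the tool's x, y, z scaled (see below), then the turn about the tool's z scaled (see below), then the closure in counts, from 0 (fully open) to 255 (shut). A call has 1 to 12 rows; each row is the pose to reach, as a shift and turn from the pose commanded when the call began, along the tool's axes at that moment, turning the shorter way round; what a row does not reach only later rows make up. The controller multiplies each number of a shift by 0.12 m and each number of a turn by 2 pi rad. A row lasts 1/12 s, in which the tool goes at most 41.7 mm and 7.16 degrees, less where a joint would pass 70% of its speed; a pose out of reach is approached as far as the arm can. A call with a number of a shift or a turn outside -1 to 1 is refused whole. A call with a gripper value outside its range is refused whole. The fingers move at their own pace and stop on an object; "newtons" is the grip in N (left out, the last holds). Time passes only in rows, so rows that repeat a pose let the fingers close. It gives the time, the measured TCP pose, the force, the opening and the grip force at its end, in the units of the state.
- observe(): the state, without advancing time (a new reading comes with each control period).
- capture(name): name is "side" or "top"; returns a dict with "pixels" (384x512x3 uint8, red, green, blue), "K" (3x3 intrinsics, pixels), "position" and "attitude" of the camera in the world. Camera axes: x right, y up, looking along -z (the intrinsics and any distortion apply to the point x, -y, -z); pixel columns grow to the right and rows downward; lengths in m; the calibration is good to about 2 mm. A picture is of the moment at which its call begins. There is no depth.
- finish_job(): hands the job in; it is judged then, once.
Trained networks look in a picture, given as the dict that the camera call returned (one of the last four; its "shot" number tells which), for a name from the list of things; names that differ only in an ending like _2 or _b are one class to them, and where a whole thing is asked for, a point or a joint stands for the part that bears it (a point fixed in the world has none). Each returns a list of dicts, best first, with "p" (0 to 1); they miss things now and then, are a little off and sometimes report something else, mostly with a low value. They report only what shows in the picture. A call takes as long as a camera call.
- find_in(picture, query): "location" ([x, y, z] in m, in world coordinates, good to about 4 mm: the middle of the surface that is visible of it).
The state is a dict: "t": time; "q": joint angles; "joint_vel": joint speeds; "joint_efforts": joint torques, N m; "eef_pos": TCP position; "eef_rot": TCP orientation; "ft_force": force on the tool from outside, world axes, zero at the start; "torque": the same for the moment, N m; "gripper_width": opening from 0.0 (shut) to 1.0 (fully open); "finger_force": force on a finger pad.
Only numpy, scipy, OpenCV 4.12 (cv2) and the standard library are available. Lean on these libraries where they do the work, as an engineer would, in place of code of your own. Each camera call takes 0.05 s, during which the arm holds its last target. There are 200 camera calls.

## Task

Open the small bench cabinet fully so that the wide column rack inside can be lifted out. First swing the right-hand (active) door wide open; then push the tab of the flush bolt, which sits on the left door's rebate strip behind it, all the way down; then swing the left-hand (passive) door wide open too. Leave both doors standing about square to the front with the bolt down, and leave the tray, the amber bottle and the beaker where they are.

Things in the scene. Friction and masses are not known exactly. Their poses are not given: they have to be found in the camera images.
- cabinet: Fixed grey steel cabinet, 380 mm wide, 200 deep, 200 high, doors towards the robot. Origin: on the bench, middle of its front plane (the doors' meeting line). Own x points into the cabinet, y to the left as the robot sees it, z up. The top plate ends at the front plane; the doors hang before it. All lengths below in mm, in this frame.
- active_door (a joint): Opening angle (rad) of the right-hand, active door: 0 closed, to 1.75; opens towards the robot, anticlockwise seen from above; starts up to 0.1 ajar. White hollow steel leaf 186 wide, 184 high, 44 deep (from the front plane), top edge 4 below the cabinet's top; about 0.8 kg, no latch, about 0.1 Nm of friction, stays where left. Closed, it covers the bolt's tab.
- passive_door (a joint): Opening angle (rad) of the left-hand, passive door: 0 closed, to 1.75; opens towards the robot, clockwise seen from above. A mirror of the active door, but with a grey rebate strip 70 wide reaching behind the closed active door (y 0 to -70, front face 18 before the front plane). The flush bolt holds it shut.
- flush_bolt (a joint): How far the flush bolt is drawn down (m): 0 thrown up into its keeper, 0.022 fully drawn (stop). The passive door is free from about 0.011. About 4 N of friction, no spring: stays where left. Press straight down on its tab.
- active_pull (a point): Middle of the active door's pull: a level round steel bar 10 thick, 80 long (70 clear between its two posts), parallel to the leaf, centre 42 in front of the leaf's outer face (clear gap of 37, open above and below), 25 below the cabinet's top, 125 from the hinge along the leaf. Axes turn with the door; closed, they are the cabinet's.
- passive_pull (a point): Middle of the passive door's pull bar: the same as the active one, mirrored.
- active_hinge (a point): Point on the upright hinge axis of the active door, at the height of the pull: 190 right of the cabinet's middle, 2 in front of its front plane.
- passive_hinge (a point): Point on the upright hinge axis of the passive door, at the height of the pull: 190 left of the cabinet's middle, 2 in front of its front plane.
- bolt_tab (a point): Middle of the top face of the bolt's steel thumb tab: a level plate 40 wide (along y), 20 deep, 8 thick, sticking out of the front face of the rebate strip. Thrown, its top is 16 below the cabinet's top, 28 before the front plane, 45 right of the middle (59 right of the keeper's middle). Reachable only once the active door is open.
- amber_bottle: Bystander: amber glass bottle, 72 across, 170 high, standing left of the cabinet. Origin: centre of its underside.
- beaker: Bystander: white ceramic beaker, 70 across, 90 high, standing right of the cabinet. Origin: centre of its underside.
- tray: Bystander: low blue plastic tray with three jars in it, 120 x 220, 72 high over all, on the cabinet's top. Origin: centre of its underside.
- keeper (a point): Middle of the top of the small steel keeper on the cabinet's top edge: 30 wide, standing 22 out from the front plane, at y -1 to +29 (above the passive door's free edge), top 6 above the cabinet's top. The thrown bolt's end shows through it, 10 above the cabinet's top.

How it is judged:
On the way, in this order (a step that is already met when the one before it is completed fails the run):
1. the active (right) door is opened past 0.9 rad while the bolt is still thrown (value of joint active_door above 0.9 rad and value of joint flush_bolt below 0.012 m), for 0.1 s.
2. the flush bolt is drawn down while the passive door is still shut (value of joint flush_bolt above 0.018 m and value of joint passive_door below 0.15 rad), for 0.1 s.
3. the passive (left) door is opened past 1.2 rad (value of joint passive_door above 1.2 rad), for 0.1 s.
At the end, for the whole second after the job is handed in: Both doors stand open by more than 1.2 rad (about 70 degrees) and at rest, and the flush bolt is drawn down by more than 18 mm (value of joint each of active_door, passive_door above 1.2 rad and value of joint flush_bolt above 0.018 m and velocity of joint active_door between -0.05 and 0.05 rad/s and velocity of joint passive_door between -0.05 and 0.05 rad/s); the robot touches nothing.
It fails at once if the amber bottle, the beaker or the tray is pushed more than 30 mm or tipped (distance of any of amber_bottle, beaker, tray from where it was at the start of the episode above 0.03 m or angle between any of amber_bottle, beaker, tray's own z axis and vertical above 0.4 rad).
It also fails if it takes over 56 s, if anything falls off the work surface, if the arm or the gripper's body presses on something with over 40 N, if the wrist force passes 120 N, or if a joint passes its speed limit or range.

## Working session

There is one attempt and no reset: what is moved stays moved. The work goes in short steps, Python scripts to look and compute and a tool call to move; the robot and the scene stay as the last step left them, time stands still between calls to the robot, and variables do not carry over. Pictures are saved under pics/ and viewed, at most 10 in all, crops included, and the job is handed in when it is done.

Besides the shell and the picture viewer there is one more tool, called as name(argument=value, ...) on one line, values as JSON. play_rows: Moves the arm, as the interface text tells. Shifts and turns lie within -1 to 1; 1 stands for 0.12 m of shift or 2 pi rad of turn. Its arguments: {"type":"object","properties":{"increments":{"type":"string"},"newtons":{"type":"number"}},"required":["increments"]}

```bash
mkdir -p pics; cat > /tmp/a.py <<'E'
from bench import *
import cv2
s=observe(); print(s['t'],s['eef_pos'],s['eef_rot'],s['ft_force'])
for n in('side','top'):
    c=capture(n); cv2.imwrite(f'pics/{n}0.png',c['pixels'][:,:,::-1]); print(n,c['position'],c['attitude'],c['K'],c.keys())
    for q in('cabinet','active_pull','passive_pull','keeper','bolt_tab','active_hinge','passive_hinge','tray','amber_bottle','beaker'):
        print(q,[( [round(float(v),4) for v in d['location']],round(d['p'],2)) for d in find_in(c,q)[:2]])
E
python3 /tmp/a.py
```

```text
0.0 [ 0.22740583 -0.60833053  0.23264364] [-8.46078760e-04  9.84042199e-01  1.77933108e-01 -2.10220182e-04] [ 0.05091847 -0.39638366  0.19733998]
side [0.45713864 0.9599498  1.01467705] [-0.07809794 -0.04101946  0.4094371   0.90806353] [[377.47675706   0.         260.95088711]
 [  0.         377.47675706 196.75585138]
 [  0.           0.           1.        ]] dict_keys(['pixels', 'K', 'position', 'attitude', 'shot'])
cabinet [([0.656, 0.1055, 0.1783], 0.78)]
active_pull [([0.5695, -0.1256, 0.186], 0.68)]
passive_pull [([0.5994, 0.0899, 0.1713], 0.92)]
keeper [([0.6552, 0.1041, 0.1757], 0.72)]
bolt_tab []
active_hinge [([0.5752, -0.1225, 0.1892], 0.74)]
passive_hinge [([0.5991, 0.0938, 0.1628], 0.81)]
tray [([0.7273, -0.043, 0.2272], 0.86)]
amber_bottle [([0.5916, 0.4981, 0.1123], 0.61)]
beaker [([0.576, -0.4588, 0.071], 0.64), ([0.5954, 0.0907, 0.164], 0.51)]
top [0.28446861 0.01080397 1.69398205] [-0.6813923  -0.08091131  0.08418662  0.72254447] [[473.52255916   0.         253.0539542 ]
 [  0.         473.52255916 189.76690112]
 [  0.           0.           1.        ]] dict_keys(['pixels', 'K', 'position', 'attitude', 'shot'])
cabinet [([0.6382, -0.049, 0.2009], 0.86)]
active_pull [([0.5623, -0.1395, 0.1939], 0.82)]
passive_pull [([0.6366, -0.0568, 0.2045], 0.66), ([0.5886, 0.0422, 0.1971], 0.62)]
keeper [([0.6367, -0.0526, 0.198], 0.58)]
bolt_tab []
active_hinge [([0.5658, -0.1417, 0.1972], 0.79)]
passive_hinge [([0.5909, 0.0474, 0.2011], 0.79), ([0.586, 0.4578, 0.1175], 0.56)]
tray [([0.7259, -0.071, 0.206], 0.95)]
amber_bottle [([0.5885, 0.4581, 0.1191], 0.76), ([0.5785, -0.4931, 0.0548], 0.54)]
beaker [([0.582, -0.4892, 0.0519], 0.87)]
```

View pics/top0.png

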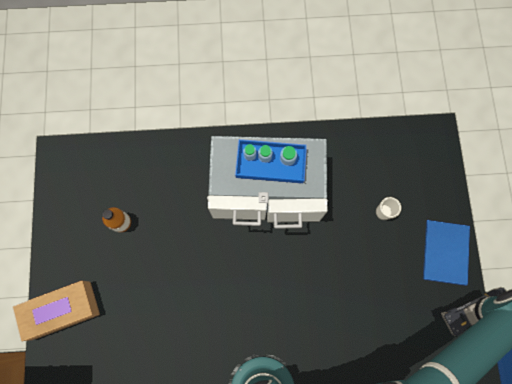

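View pics/side0.png

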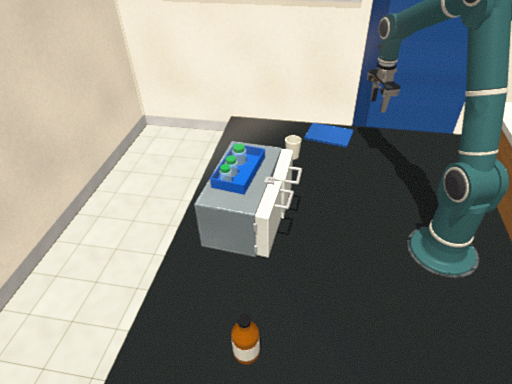

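The top view shows the cabinet at (208–327, 137–220), the keeper near (263,197), and the pulls near (248,222) and (289,225). The bottle is at (117,220) and the beaker at (388,208). The right door is slightly ajar. I'll enlarge both views to get corner pixels.

```bash
python3 - <<'E'
import cv2
a=cv2.imread('pics/top0.png')[130:235,200:335]; cv2.imwrite('pics/topc.png',cv2.resize(a,None,fx=5,fy=5,interpolation=cv2.INTER_CUBIC))
a=cv2.imread('pics/side0.png')[135:260,190:310]; cv2.imwrite('pics/sidec.png',cv2.resize(a,None,fx=4.8,fy=4.8,interpolation=cv2.INTER_CUBIC))
E
```

```text
(no output)
```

View pics/topc.png

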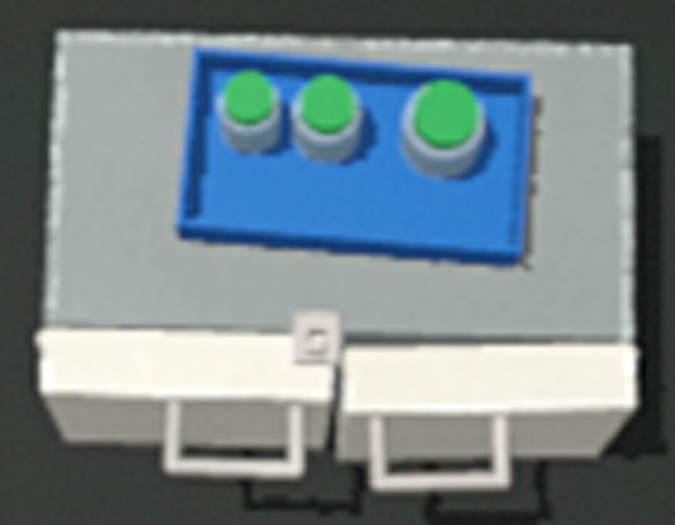

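View pics/sidec.png

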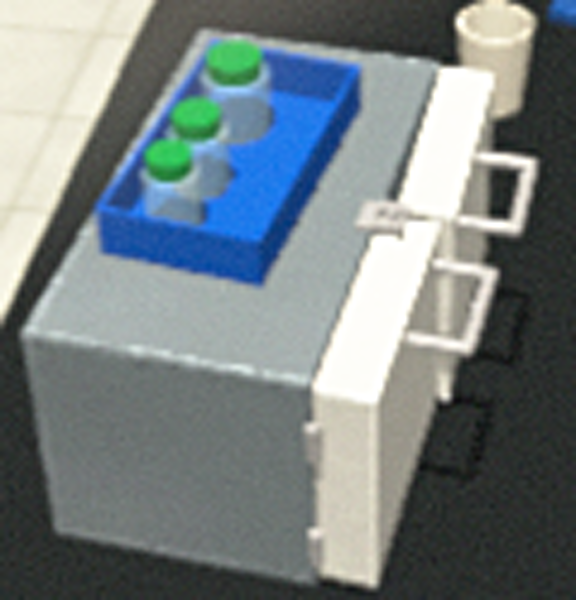

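The crops show the four top-plate corners, both pull bars and the keeper in each view. I'll triangulate these and fit the cabinet pose.

```bash
cat > h.py <<'E'
import numpy as np
from scipy.spatial.transform import Rotation as R
from scipy.optimize import least_squares
def rot(q): return R.from_quat([q[1],q[2],q[3],q[0]])
CAM={'side':([0.45713864,0.9599498,1.01467705],[-0.07809794,-0.04101946,0.4094371,0.90806353],377.47675706,260.95088711,196.75585138),
'top':([0.28446861,0.01080397,1.69398205],[-0.6813923,-0.08091131,0.08418662,0.72254447],473.52255916,253.0539542,189.76690112)}
def proj(n,P):
    p,q,f,cx,cy=CAM[n]; c=rot(q).inv().apply(np.atleast_2d(P)-p)
    return np.c_[cx+f*c[:,0]/-c[:,2], cy+f*c[:,1]/c[:,2]]
def tri(a,b):
    return least_squares(lambda P:np.r_[(proj('top',P)-a)[0],(proj('side',P)-b)[0]],[.65,0,.2])
E
python3 - <<'E'
from h import *
T=lambda u,v:(np.array([u,v])+.5)/5-.5+[200,130]
S=lambda u,v:(np.array([u,v])+.5)/4.8-.5+[190,135]
pts={'BL':(T(58,32),S(27,332),(.2,.19,.2)),'BR':(T(632,47),S(203,32),(.2,-.19,.2)),'FL':(T(45,328),S(310,382),(0,.19,.2)),'FR':(T(632,342),S(437,62),(0,-.19,.2)),
'keep':(T(317,337),S(382,213),(-.011,.014,.206)),'pp':(T(235,468),S(482,311),(-.086,.065,.175)),'ap':(T(440,483),S(530,196),None)}
for k,(a,b,c) in pts.items():
    r=tri(a,b); print(k,r.x.round(4),r.fun.round(1))
W=lambda p,L:np.c_[R.from_euler('z',p[2]).apply(np.atleast_2d(L))]+[p[0],p[1],0]
def f(p):
    o=[]
    for k,(a,b,c) in pts.items():
        if c is None:
            P=np.array([-.002,-.19,.175])+R.from_euler('z',p[3]).apply([-.084,.125,0]); c=P
        o+=[(proj('top',W(p,c))-a)[0],(proj('side',W(p,c))-b)[0]]
    return np.ravel(o)
r=least_squares(f,[.63,-.06,0,.05]); print(r.x.round(4),r.fun.round(1))
E
```

```text
BL [0.8301 0.1216 0.2021] [ 0.1  0.5 -0.4 -0.1]
BR [ 0.8003 -0.2599  0.1958] [ 0.   0.1 -0.2 -0.1]
FL [0.6321 0.1378 0.2016] [-0.  -0.5  0.5  0.1]
FR [ 0.6009 -0.2404  0.1998] [-0.  -0.5  0.6  0.2]
keep [ 0.614  -0.0372  0.2053] [-0.  -0.2  0.2  0.1]
pp [0.5357 0.0204 0.1744] [-0.   0.2 -0.2 -0.1]
ap [ 0.5167 -0.1113  0.1766] [-0.   0.5 -0.5 -0.1]
[ 0.6172 -0.0513 -0.0852  0.0635] [ 0.3 -0.1 -1.   0.1 -0.5 -0.2 -0.4 -0.6 -0.  -0.8  0.1  0.5  0.1 -0.6
  0.6  0.1 -0.1  1.7  2.1  0.2 -0.1 -0.3 -0.6 -0.2  0.7  0.2 -0.8 -0.2]
```

The fit is consistent: heights are within 4 mm and reprojection is within about 2 px. The cabinet sits at (0.617, -0.051) with yaw -0.085, and the active door is 0.064 rad ajar. I'll set off toward the active pull.

play_rows(increments="0.45 -0.38 -0.05 0 130; 0.93 -0.76 -0.15 0 130; 0.93 -0.76 -0.15 0 130; 0.93 -0.76 -0.15 0 130; 0.93 -0.76 -0.15 0 130")

```text
t: 1.52
eef_pos: [0.3045, -0.48, 0.2528]
eef_rot: [-0.0, 0.983, 0.182, 0.001]
ft_force: [-0.3, -0.9, -0.4]
gripper_width: 0.659
finger_force: 0.0
```

play_rows(increments="0.3 -0.25 0 0 130; 0.6 -0.5 0 0 130; 0.93 -0.76 0 0 130; 0.93 -0.76 0 0 130; 0.93 -0.76 0 0 130")

```text
t: 1.93
eef_pos: [0.3756, -0.356, 0.2519]
eef_rot: [-0.0, 0.983, 0.181, 0.001]
ft_force: [0.3, -0.0, -0.0]
gripper_width: 0.492
finger_force: 0.0
```

```bash
cat >> h.py <<'E'
CX,CY,CW=0.6172,-0.0513,-0.0852
def loc(x,y): return np.array([CX,CY])+[x*np.cos(CW)-y*np.sin(CW),x*np.sin(CW)+y*np.cos(CW)]
def pull(side,a,dn=.084,dl=.125):  # side -1 active(right), +1 passive; xy of the bar and normal axis angle
    s=side; t=-s*a  # rotation of leaf
    v=np.array([-dn,-s*dl]); c,n=np.cos(t),np.sin(t)
    v=np.array([c*v[0]-n*v[1],n*v[0]+c*v[1]])
    return loc(-.002+v[0],.19*s+v[1]),CW+t
def state():
    from bench import observe
    s=observe(); M=rot(s['eef_rot']).as_matrix(); w=s['gripper_width']
    print('t',round(s['t'],2),'pos',np.round(s['eef_pos'],4),'yaxis',round(float(np.arctan2(M[1,1],M[0,1])),3),'tilt',M[:,2].round(3),'w',w,'F',np.round(s['ft_force'],1),'ff',s['finger_force'],'q',np.round(s['q'],2))
    return np.array(s['eef_pos']),M
def wrap(d): return (d+np.pi/2)%np.pi-np.pi/2   # half-turn symmetric
def row(pos,M,xy,z,ang):
    d=M.T@(np.r_[xy,z]-pos)/.12; ya=np.arctan2(M[1,1],M[0,1])
    t=-wrap(ang-ya)/(2*np.pi)
    print(' '.join(f'{v:.3f}' for v in [*d,t]))
E
python3 - <<'E'
from h import *
p,M=state(); xy,a=pull(-1,.0635); print(xy,a); row(p,M,xy,.25,a); row(p,M,xy,.175,a)
E
```

```text
t 1.93 pos [ 0.3756 -0.356   0.2519] yaxis -1.206 tilt [ 0.001  0.001 -1.   ] w 0.4924793739625291 F [ 0.3 -0.  -0. ] ff 0.0 q [ 0.82  0.23 -0.15  1.9   0.04  1.01 -0.55]
[ 0.5177709  -0.11364739] -0.021699999999999997
1.827 -1.464 0.019 -0.188
1.826 -1.463 0.644 -0.188
```

play_rows(increments="0.3 -0.25 0 0 165; 0.6 -0.5 0 0 165; 0.91 -0.73 0 0 165; 0.91 -0.73 0 -0.02 165; 0.91 -0.73 0 -0.04 165; 0.91 -0.73 0 -0.06 165; 0.91 -0.73 0 -0.08 165; 0.91 -0.73 0 -0.1 165; 0.91 -0.73 0 -0.12 165; 0.91 -0.73 0 -0.14 165; 0.91 -0.73 0 -0.16 165; 0.91 -0.73 0 -0.18 165")

```text
t: 2.93
eef_pos: [0.4439, -0.2417, 0.2515]
eef_rot: [0.0, 0.736, 0.677, -0.0]
ft_force: [-0.4, -0.1, 0.0]
gripper_width: 0.351
finger_force: 0.0
```

```bash
python3 - <<'E'
from h import *
p,M=state(); xy,a=pull(-1,.0635); print(xy,a); row(p,M,xy,.25,a); row(p,M,xy,.175,a)
E
```

```text
t 2.93 pos [ 0.4439 -0.2417  0.2515] yaxis -0.085 tilt [-0.    -0.001 -1.   ] w 0.35067580613666094 F [-0.4 -0.1  0. ] ff 0.0 q [ 0.76  0.23 -0.38  1.91  0.1   1.01  0.25]
[ 0.5177709  -0.11364739] -0.021699999999999997
1.116 0.523 0.012 -0.010
1.116 0.523 0.637 -0.010
```

play_rows(increments="0.3 0.13 0 0 165; 0.6 0.26 0 -0.01 165; 0.95 0.52 0 -0.01 165; 1 0.52 0 -0.01 165; 1 0.52 0 -0.01 165; 1 0.52 0 -0.01 165")

```text
t: 3.43
eef_pos: [0.5172, -0.1267, 0.2512]
eef_rot: [-0.0, 0.716, 0.698, -0.0]
ft_force: [-0.9, -0.6, -0.9]
gripper_width: 0.351
finger_force: 0.0
```

```bash
python3 - <<'E'
from h import *
from bench import *
import cv2
p,M=state(); xy,a=pull(-1,.0635); print(xy,a); row(p,M,xy,.25,a); row(p,M,xy,.175,a)
c=capture('side')['pixels'][:,:,::-1]; cv2.imwrite('pics/s1.png',cv2.resize(c[80:260,190:390],None,fx=3,fy=3,interpolation=2))
E
```

```text
t 3.43 pos [ 0.5172 -0.1267  0.2512] yaxis -0.025 tilt [-0.001 -0.    -1.   ] w 0.351134027266872 F [-0.9 -0.6 -0.9] ff 0.0 q [ 0.56  0.29 -0.46  1.85  0.15  1.03  0.02]
[ 0.5177709  -0.11364739] -0.021699999999999997
0.109 0.002 0.010 -0.001
0.109 0.002 0.635 -0.001
```

View pics/s1.png

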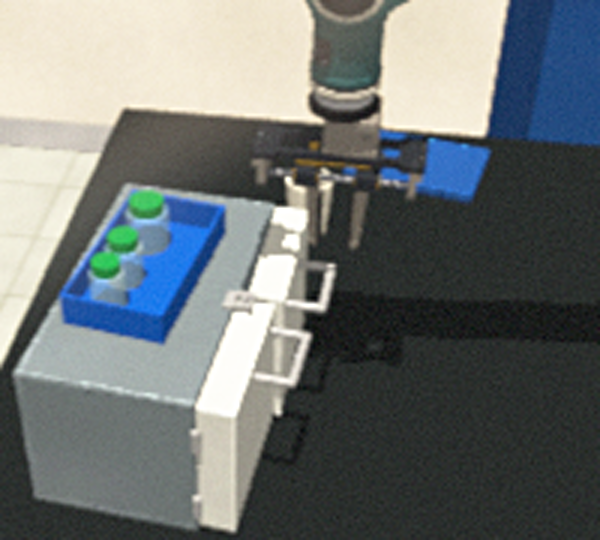

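The two fingertips, at crop (315,245) and (355,248), straddle the active bar at (328,285), which lies below them. I'll lower and grip.

play_rows(increments="0.11 0 0.2 0 165; 0.11 0 0.4 0 165; 0.11 0 0.55 0 165; 0.11 0 0.63 0 165; 0.11 0 0.63 0 165; 0.11 0 0.63 0 255; 0.11 0 0.63 0 255; 0.11 0 0.63 0 255; 0.11 0 0.63 0 255; 0.11 0 0.63 0 255; 0.11 0 0.63 0 255", newtons=20)

```text
t: 4.4
eef_pos: [0.5186, -0.113, 0.1772]
eef_rot: [0.001, 0.716, 0.698, 0.0]
ft_force: [0.6, -2.5, 5.7]
gripper_width: 0.1
finger_force: 20.0
```

```bash
python3 - <<'E'
from h import *
p,M=state()
for a0 in np.arange(.13,1.5,.065):
    xy,a=pull(-1,a0); print(round(a0,2),end=': '); row(p,M,xy,p[2],a)
E
```

```text
t 4.4 pos [ 0.5186 -0.113   0.1772] yaxis -0.026 tilt [ 0.003 -0.001 -1.   ] w 0.1001479516522336 F [ 0.6 -2.5  5.7] ff 20.001161098480225 q [ 0.52  0.38 -0.44  1.92  0.21  0.88 -0.06]
0.13: -0.054 -0.074 -0.000 -0.011
0.2: -0.107 -0.137 -0.000 -0.022
0.26: -0.163 -0.196 -0.000 -0.032
0.32: -0.223 -0.251 -0.000 -0.042
0.39: -0.286 -0.303 -0.000 -0.053
0.46: -0.352 -0.350 -0.001 -0.063
0.52: -0.422 -0.392 -0.001 -0.073
0.58: -0.494 -0.430 -0.001 -0.084
0.65: -0.569 -0.464 -0.001 -0.094
0.72: -0.645 -0.492 -0.001 -0.104
0.78: -0.723 -0.516 -0.000 -0.115
0.85: -0.803 -0.534 -0.000 -0.125
0.91: -0.883 -0.547 -0.000 -0.135
0.98: -0.964 -0.555 -0.000 -0.146
1.04: -1.046 -0.557 -0.000 -0.156
1.1: -1.127 -0.555 -0.000 -0.166
1.17: -1.208 -0.547 0.000 -0.177
1.23: -1.289 -0.533 0.000 -0.187
1.3: -1.368 -0.515 0.000 -0.197
1.37: -1.446 -0.491 0.001 -0.208
1.43: -1.523 -0.463 0.001 -0.218
1.5: -1.597 -0.429 0.001 -0.228
```

The bar is gripped at about 9 mm width. Now the arc.

play_rows(increments="-0.055 -0.075 0 -0.011 255; -0.107 -0.137 0 -0.022 255; -0.163 -0.196 0 -0.032 255; -0.223 -0.251 0 -0.042 255; -0.286 -0.303 0 -0.053 255; -0.352 -0.35 0 -0.063 255; -0.422 -0.392 0 -0.073 255; -0.494 -0.43 0 -0.084 255; -0.569 -0.464 0 -0.094 255; -0.645 -0.492 0 -0.104 255; -0.723 -0.516 0 -0.115 255; -0.723 -0.516 0 -0.115 255")

```text
t: 5.4
eef_pos: [0.4541, -0.1996, 0.1772]
eef_rot: [0.002, 0.423, 0.906, -0.0]
ft_force: [0.1, 0.0, 5.8]
gripper_width: 0.104
finger_force: 20.0
```

```bash
python3 - <<'E'
from h import *
p,M=state()
print(pull(-1,.78))
for a0 in np.arange(.845,1.5,.065):
    xy,a=pull(-1,a0); print(round(a0,2),end=': '); row(p,M,xy,p[2],a)
E
```

```text
t 5.4 pos [ 0.4541 -0.1996  0.1772] yaxis 0.698 tilt [ 0.003 -0.002 -1.   ] w 0.1040892233889729 F [0.1 0.  5.8] ff 20.01187115907669 q [ 0.83  0.35 -0.57  2.    0.25  0.86  0.82]
(array([ 0.45448259, -0.19819737]), 0.6948000000000001)
0.84: -0.041 -0.056 0.000 -0.010
0.91: -0.092 -0.120 0.000 -0.020
0.97: -0.148 -0.179 0.000 -0.031
1.04: -0.207 -0.235 0.000 -0.041
1.1: -0.270 -0.287 0.001 -0.051
1.17: -0.336 -0.335 0.001 -0.062
1.23: -0.405 -0.378 0.001 -0.072
1.3: -0.477 -0.417 0.001 -0.082
1.36: -0.551 -0.451 0.001 -0.093
1.43: -0.628 -0.480 0.002 -0.103
1.49: -0.706 -0.504 0.002 -0.113
```

Tracking is perfect. I'll continue to about 1.45 rad and then release.

play_rows(increments="-0.041 -0.056 0 -0.01 255; -0.092 -0.12 0 -0.02 255; -0.148 -0.179 0 -0.031 255; -0.207 -0.235 0 -0.041 255; -0.27 -0.287 0 -0.051 255; -0.336 -0.335 0 -0.062 255; -0.405 -0.378 0 -0.072 255; -0.477 -0.417 0 -0.082 255; -0.551 -0.451 0 -0.093 255; -0.628 -0.48 0 -0.103 255; -0.655 -0.49 0 -0.107 255; -0.655 -0.49 0 -0.107 255")

```text
t: 6.4
eef_pos: [0.4595, -0.2972, 0.1772]
eef_rot: [0.001, 0.101, 0.995, -0.001]
ft_force: [-1.2, -1.4, 8.0]
gripper_width: 0.099
finger_force: 20.0
```

play_rows(increments="0 0 0 0 165; 0 0 0 0 165; 0 0 0 0 165; 0 0 0 0 165; 0 0 0 0 165; 0 0 0 0 165; 0 0 -0.3 0 165; 0 0 -0.6 0 165; 0 0 -0.7 0 165; 0 0 -0.7 0 165")

```text
t: 7.23
eef_pos: [0.4606, -0.2962, 0.2634]
eef_rot: [0.003, 0.1, 0.995, -0.002]
ft_force: [0.5, -0.5, 0.2]
gripper_width: 0.35
finger_force: 0.0
```

```bash
python3 - <<'E'
from h import *
from bench import *
import cv2
p,M=state(); 
t=loc(-.033,-.045); print(t); row(p,M,t,.26,CW+np.pi/2)
c=capture('top')['pixels'][:,:,::-1]; cv2.imwrite('pics/t2.png',cv2.resize(c[120:300,180:380],None,fx=3,fy=3,interpolation=2))
E
```

```text
t 7.23 pos [ 0.4606 -0.2962  0.2634] yaxis 1.37 tilt [ 0.005 -0.004 -1.   ] w 0.350386678669161 F [ 0.5 -0.5  0.2] ff 0.0 q [ 1.09  0.36 -0.72  1.79  0.26  1.08  1.65]
[ 0.58049034 -0.09332857]
-0.641 1.856 0.027 -0.018
```

View pics/t2.png

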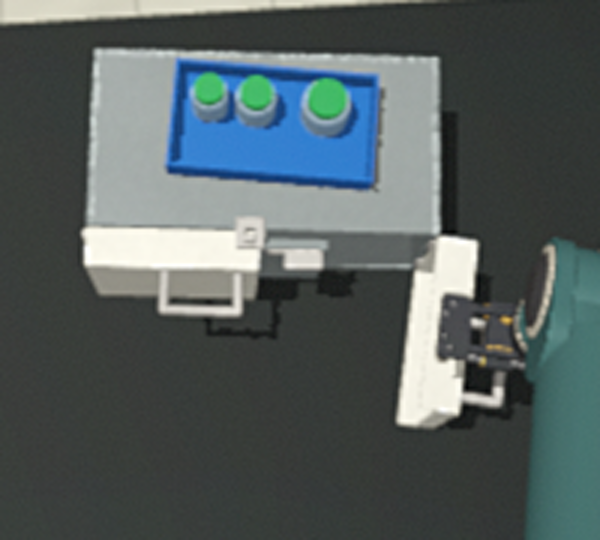

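The active door stands at about 1.45 rad. The steel tab shows at crop (303,258), which is full-image (281,206). I'll move towards it with the jaws shut and check the projection.

play_rows(increments="-0.1 0.3 0 0 255; -0.2 0.6 0 0 255; -0.35 0.95 0 0 255; -0.35 0.95 0 0 255; -0.35 0.95 0 0 255")

```text
t: 7.7
eef_pos: [0.5232, -0.1887, 0.2585]
eef_rot: [-0.001, 0.097, 0.995, 0.001]
ft_force: [-0.1, 0.3, -0.2]
gripper_width: 0.016
finger_force: 0.0
```

```bash
python3 - <<'E'
from h import *
p,M=state(); print(proj('top',np.r_[loc(-.028,-.045),.184]))
t=loc(-.032,-.045); print(t); row(p,M,t,.26,CW+np.pi/2)
E
```

```text
t 7.7 pos [ 0.5232 -0.1887  0.2585] yaxis 1.376 tilt [-0.002  0.002 -1.   ] w 0.01629838592099873 F [-0.1  0.3 -0.2] ff 0.0 q [ 0.88  0.39 -0.75  1.77  0.29  1.1   1.41]
[[280.77598849 205.73550338]]
[ 0.58148671 -0.09341367]
-0.323 0.873 -0.012 -0.017
```

The predicted tab pixel (280.8, 205.7) matches the observed one. Next I'll go above the tab, then press.

play_rows(increments="-0.1 0.3 0 -0.01 255; -0.2 0.6 0 -0.017 255; -0.32 0.87 0 -0.017 255; -0.32 0.87 0 -0.017 255; -0.32 0.87 0 -0.017 255")

```text
t: 8.12
eef_pos: [0.5808, -0.0969, 0.2585]
eef_rot: [-0.001, 0.046, 0.999, 0.0]
ft_force: [0.1, 0.4, 0.3]
gripper_width: 0.006
finger_force: 0.0
```

```bash
python3 - <<'E'
from h import *
p,M=state()
t=loc(-.032,-.045); row(p,M,t,.205,CW+np.pi/2); row(p,M,t,.180,CW+np.pi/2)
E
```

```text
t 8.12 pos [ 0.5808 -0.0969  0.2585] yaxis 1.479 tilt [-0.002  0.001 -1.   ] w 0.005941170068143713 F [0.1 0.4 0.3] ff 0.0 q [ 0.69  0.46 -0.77  1.69  0.35  1.13  1.3 ]
-0.004 0.030 0.446 -0.001
-0.004 0.030 0.654 -0.001
```

play_rows(increments="0 0.03 0.2 0 255; 0 0.03 0.38 0 255; 0 0.03 0.45 0 255; 0 0.03 0.5 0 255; 0 0.03 0.54 0 255; 0 0.03 0.58 0 255; 0 0.03 0.61 0 255; 0 0.03 0.64 0 255; 0 0.03 0.64 0 255")

```text
t: 8.87
eef_pos: [0.5819, -0.0943, 0.183]
eef_rot: [0.0, 0.047, 0.999, -0.0]
ft_force: [-0.9, -0.2, -0.1]
gripper_width: 0.002
finger_force: 0.0
```

play_rows(increments="0 0 0.01 0 255; 0 0 0.02 0 255; 0 0 0.03 0 255; 0 0 0.04 0 255; 0 0 0.04 0 255")

```text
t: 9.28
eef_pos: [0.5823, -0.0941, 0.181]
eef_rot: [0.001, 0.047, 0.999, -0.001]
ft_force: [-5.2, -1.8, 18.0]
gripper_width: 0.004
finger_force: 8.8
```

```bash
python3 - <<'E'
from h import *
from bench import *
import cv2
p,M=state()
c=capture('side')['pixels'][:,:,::-1]; cv2.imwrite('pics/s3.png',cv2.resize(c[120:240,220:340],None,fx=5,fy=5,interpolation=2))
E
```

```text
t 9.28 pos [ 0.5823 -0.0941  0.181 ] yaxis 1.476 tilt [ 0.002 -0.002 -1.   ] w 0.004461569817410904 F [-5.2 -1.8 18. ] ff 8.753524129526795 q [ 0.65  0.54 -0.73  1.77  0.42  0.99  1.23]
```

View pics/s3.png

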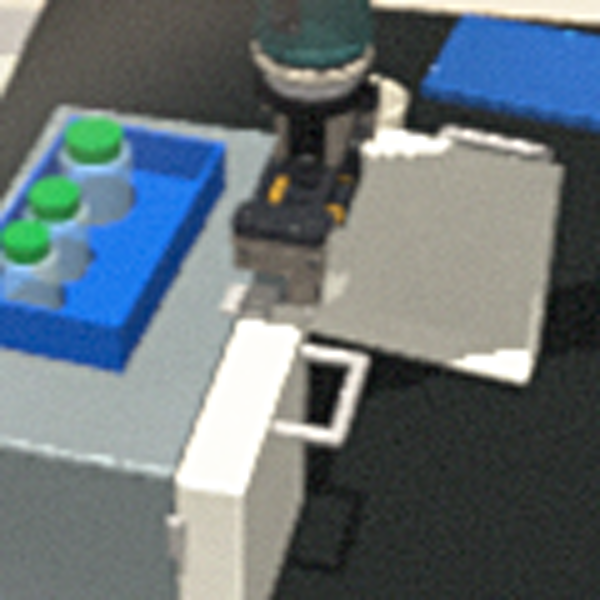

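At the stop there is 18 N against about 4 N of friction, and the tip is at 0.162, so the bolt is fully drawn. I'll raise the tool and turn for the passive pull.

play_rows(increments="0 0 -0.3 0 255; 0 0 -0.6 0 255; 0 0 -0.66 0 200; 0 0 -0.66 0.018 165; 0 0 -0.66 0.036 165; 0 0 -0.66 0.054 165; 0 0 -0.66 0.072 165; 0 0 -0.66 0.09 165; 0 0 -0.66 0.108 165; 0 0 -0.66 0.126 165; 0 0 -0.66 0.126 165")

```text
t: 10.25
eef_pos: [0.5816, -0.0932, 0.2573]
eef_rot: [-0.0, 0.43, 0.903, 0.0]
ft_force: [0.8, -0.6, 1.0]
gripper_width: 0.356
finger_force: 0.0
```

```bash
python3 - <<'E'
from h import *
p,M=state()
xy,a=pull(1,0); print(xy,a); row(p,M,xy,.252,a)
E
```

```text
t 10.25 pos [ 0.5816 -0.0932  0.2573] yaxis 0.683 tilt [ 0.  0. -1.] w 0.355718726131165 F [ 0.8 -0.6  1. ] ff 0.0 q [ 0.57  0.42 -0.6   1.7   0.26  1.1   0.57]
[0.53704325 0.02078256] -0.0852
0.971 0.311 0.044 0.122
```

play_rows(increments="0.2 0.08 0 0.018 165; 0.4 0.15 0 0.036 165; 0.6 0.23 0.04 0.054 165; 0.8 0.31 0.04 0.072 165; 0.97 0.31 0.04 0.09 165; 0.97 0.31 0.04 0.108 165; 0.97 0.31 0.04 0.122 165; 0.97 0.31 0.04 0.122 165; 0.97 0.31 0.04 0.122 165")

```text
t: 11.0
eef_pos: [0.5367, 0.0201, 0.2526]
eef_rot: [-0.0, 0.734, 0.68, 0.0]
ft_force: [-0.5, -0.3, -0.6]
gripper_width: 0.352
finger_force: 0.0
```

```bash
python3 - <<'E'
from h import *
p,M=state()
xy,a=pull(1,0); row(p,M,xy,.176,a)
E
```

```text
t 11.0 pos [0.5367 0.0201 0.2526] yaxis -0.077 tilt [-0.  0. -1.] w 0.3523091412121268 F [-0.5 -0.3 -0.6] ff 0.0 q [ 0.33  0.31 -0.51  1.83  0.17  1.04 -0.33]
0.006 0.003 0.638 0.001
```

play_rows(increments="0 0 0.2 0 165; 0 0 0.4 0 165; 0 0 0.55 0 165; 0 0 0.63 0 165; 0 0 0.63 0 165; 0 0 0.63 0 255; 0 0 0.63 0 255; 0 0 0.63 0 255; 0 0 0.63 0 255; 0 0 0.63 0 255; 0 0 0.63 0 255")

```text
t: 11.92
eef_pos: [0.5374, 0.0197, 0.1782]
eef_rot: [0.001, 0.735, 0.678, 0.001]
ft_force: [-0.9, -1.1, 5.8]
gripper_width: 0.101
finger_force: 20.0
```

```bash
python3 - <<'E'
from h import *
p,M=state()
for a0 in np.arange(.065,.79,.065):
    xy,a=pull(1,a0); print(round(a0,2),end=': '); row(p,M,xy,p[2],a)
E
```

```text
t 11.92 pos [0.5374 0.0197 0.1782] yaxis -0.082 tilt [ 0.002 -0.    -1.   ] w 0.10098616755554654 F [-0.9 -1.1  5.8] ff 19.996880292892456 q [ 0.3   0.4  -0.49  1.9   0.24  0.89 -0.39]
0.06: 0.057 -0.070 -0.000 0.011
0.13: 0.109 -0.133 -0.000 0.021
0.2: 0.165 -0.192 -0.000 0.032
0.26: 0.225 -0.247 -0.001 0.042
0.32: 0.288 -0.299 -0.001 0.052
0.39: 0.355 -0.346 -0.001 0.063
0.46: 0.424 -0.389 -0.001 0.073
0.52: 0.496 -0.427 -0.001 0.083
0.58: 0.570 -0.461 -0.001 0.094
0.65: 0.647 -0.489 -0.001 0.104
0.72: 0.725 -0.513 -0.001 0.114
0.78: 0.804 -0.531 -0.001 0.125
```

play_rows(increments="0.055 -0.07 0 0.011 255; 0.109 -0.133 0 0.021 255; 0.165 -0.192 0 0.032 255; 0.225 -0.247 0 0.042 255; 0.288 -0.299 0 0.052 255; 0.355 -0.346 0 0.063 255; 0.424 -0.389 0 0.073 255; 0.496 -0.427 0 0.083 255; 0.57 -0.461 0 0.094 255; 0.647 -0.489 0 0.104 255; 0.725 -0.513 0 0.114 255; 0.725 -0.513 0 0.114 255")

```text
t: 12.92
eef_pos: [0.4825, 0.1137, 0.1782]
eef_rot: [-0.0, 0.926, 0.377, 0.001]
ft_force: [-1.3, 0.2, 6.8]
gripper_width: 0.099
finger_force: 20.1
```

```bash
python3 - <<'E'
from h import *
p,M=state(); print(pull(1,.715))
for a0 in np.arange(.78,1.5,.065):
    xy,a=pull(1,a0); print(round(a0,2),end=': '); row(p,M,xy,p[2],a)
E
```

```text
t 12.92 pos [0.4825 0.1137 0.1782] yaxis -0.798 tilt [ 0.002  0.001 -1.   ] w 0.09892351054256218 F [-1.3  0.2  6.8] ff 20.06750464439392 q [ 0.04  0.31 -0.4   2.01  0.16  0.85 -1.24]
(array([0.48317744, 0.11138021]), -0.8002)
0.78: 0.038 -0.048 0.000 0.011
0.84: 0.090 -0.111 0.000 0.021
0.91: 0.146 -0.170 0.000 0.031
0.97: 0.206 -0.226 0.000 0.042
1.04: 0.269 -0.277 0.000 0.052
1.1: 0.336 -0.325 0.001 0.062
1.17: 0.405 -0.368 0.001 0.073
1.23: 0.477 -0.406 0.001 0.083
1.3: 0.551 -0.439 0.001 0.094
1.36: 0.628 -0.468 0.001 0.104
1.43: 0.706 -0.492 0.001 0.114
1.49: 0.785 -0.510 0.001 0.125
```

play_rows(increments="0.038 -0.048 0 0.011 255; 0.09 -0.111 0 0.021 255; 0.146 -0.17 0 0.031 255; 0.206 -0.226 0 0.042 255; 0.269 -0.277 0 0.052 255; 0.336 -0.325 0 0.062 255; 0.405 -0.368 0 0.073 255; 0.477 -0.406 0 0.083 255; 0.551 -0.439 0 0.094 255; 0.628 -0.468 0 0.104 255; 0.706 -0.492 0 0.114 255; 0.706 -0.492 0 0.114 255")

```text
t: 13.92
eef_pos: [0.5022, 0.2161, 0.1782]
eef_rot: [-0.002, 1.0, 0.029, 0.001]
ft_force: [-4.3, 3.2, 9.2]
gripper_width: 0.1
finger_force: 20.0
```

play_rows(increments="0 0 0 0 165; 0 0 0 0 165; 0 0 0 0 165; 0 0 0 0 165; 0 0 0 0 165; 0 0 0 0 165; 0 0 -0.3 0 165; 0 0 -0.6 0 165; 0 0 -0.9 0 165; 0 0 -0.9 0 165; 0 0 -0.9 0 165")

```text
t: 14.83
eef_pos: [0.503, 0.2132, 0.2874]
eef_rot: [-0.001, 1.0, 0.028, 0.002]
ft_force: [-0.4, -0.1, -0.1]
gripper_width: 0.355
finger_force: 0.0
```

```bash
python3 - <<'E'
from h import *
from bench import *
import cv2
p,M=state()
c=capture('top')['pixels'][:,:,::-1]; cv2.imwrite('pics/t4.png',cv2.resize(c[120:300,130:380],None,fx=3,fy=3,interpolation=2))
E
```

```text
t 14.83 pos [0.503  0.2132 0.2874] yaxis -1.515 tilt [ 0.004  0.002 -1.   ] w 0.35549042150907834 F [-0.4 -0.1 -0.1] ff 0.0 q [-0.22  0.26 -0.29  1.79  0.08  1.1  -2.05]
```

View pics/t4.png

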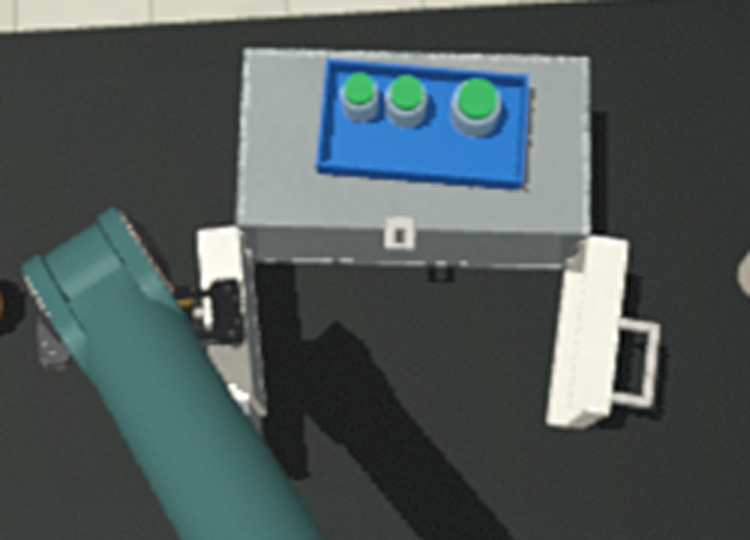

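Both doors stand about square: the left one at crop (230,320), the right one at (590,330). The keeper hole at (399,235) is empty, the tray hasn't moved, and the gripper is clear with no force on it. Handing in.

```bash
python3 -c "
from bench import *
print(finish_job())"
```

```text
the job is handed in; nothing more can be done
None
```

The job is handed in: both doors stand open about 80° (1.4–1.45 rad), the flush bolt is pressed down to its stop, the tray hasn't moved, the arm never went near the bottle or beaker, and it finished in about 15 s of the 56 s; no verdict was returned.

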